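# Kit the outlet boxes with their conduit couplings

## Task

Kit out the four steel outlet boxes with their straight conduit couplings: stand the smallest coupling upright in the middle of the narrow rectangular box, the second smallest in the middle of the octagonal box, the second largest in the middle of the square box and the largest in the middle of the long rectangular box. Lower each one onto the floor of its box rather than dropping it, and leave the bent elbow and the flanged bushing where they lie.

Things in the scene. Friction and masses are not known exactly. Their poses are not given: they have to be found in the camera images.
- coupling_1: The smallest straight conduit coupling: a plain zinc-grey steel tube, 24 mm outside diameter, 56 mm tall, standing upright loose on the bench (0.1 kg or so); two tiny screw heads stand out on one side (they do not hinder a grasp at any angle). Origin: centre of its underside; z up along the tube.
- coupling_2: The second smallest straight conduit coupling: a plain zinc-grey steel tube, 34 mm outside diameter, 62 mm tall, standing upright loose on the bench (0.16 kg or so); two tiny screw heads stand out on one side (they do not hinder a grasp at any angle). Origin: centre of its underside; z up along the tube.
- coupling_3: The second largest straight conduit coupling: a plain zinc-grey steel tube, 44 mm outside diameter, 68 mm tall, standing upright loose on the bench (0.23 kg or so); two tiny screw heads stand out on one side (they do not hinder a grasp at any angle). Origin: centre of its underside; z up along the tube.
- coupling_4: The largest straight conduit coupling: a plain zinc-grey steel tube, 54 mm outside diameter, 74 mm tall, standing upright loose on the bench (0.32 kg or so); two tiny screw heads stand out on one side (they do not hinder a grasp at any angle). Origin: centre of its underside; z up along the tube.
- box_narrow: Narrow rectangular steel outlet box, fixed to the bench, open at the top, rim 28 mm above the bench, walls 2.5 mm, inner floor 3 mm above the bench, floor and walls plain. Origin: centre of its underside, at bench height; outside 56 mm along its x, 104 mm along its y; z up.
- box_octagon: Octagonal steel outlet box, fixed to the bench, open at the top, rim 28 mm above the bench, walls 2.5 mm, inner floor 3 mm above the bench, floor and walls plain. Origin: centre of its underside, at bench height; 104 mm outside across flats; a flat faces x; z up.
- box_square: Square steel outlet box, fixed to the bench, open at the top, rim 28 mm above the bench, walls 2.5 mm, inner floor 3 mm above the bench, floor and walls plain. Origin: centre of its underside, at bench height; outside 104 by 104 mm; z up.
- box_long: Long rectangular steel outlet box, fixed to the bench, open at the top, rim 28 mm above the bench, walls 2.5 mm, inner floor 3 mm above the bench, floor and walls plain. Origin: centre of its underside, at bench height; the largest box, outside 94 mm along its x, 136 mm along its y; z up.
- elbow: Conduit elbow, not a straight coupling: a 23 mm thick steel tube bent through 90 degrees, lying flat loose on the bench, 23 mm high, about 75 by 75 mm overall. Origin: at bench height, about the middle of its outline. To be left alone.
- bushing: Flanged bushing, not a coupling: a low loose steel ring, 50 mm flange 6 mm thick at the bench with a 36 mm neck above, 24 mm high in all. Origin: centre of its underside. To be left alone.

How it is judged:
By the outcome, as a careful person would: the job done as asked, in the order asked, and still so for the second after the job is handed in, with the robot touching nothing.
It also fails if it takes over 93 s, if anything falls off the work surface, if the arm or the gripper's body presses on something with over 40 N, if the wrist force passes 120 N, or if a joint passes its speed limit or range.

## Robot

A 7-joint arm with a two-finger parallel gripper is mounted at the origin on the work surface. World frame = base frame: x ahead of the robot, y to its left, z up, the work surface at z = 0. Lengths are in mm, angles in degrees, forces in N, time in s.
With the tool pointing down it reaches from about 425 to 875 mm from the base axis. Payload 9.9 kg.
Tool frame: the origin (TCP) lies at the very end of the fingers, on their centre line; the grasp point (between the pads) lies 19 mm behind it; z points along the fingers, y is the line along which they close (so a half turn about z gives the same grasp; the last joint's range is limited). The gripper opens to 85 mm and grips with 20 to 120 N. Pads are 22 mm wide; open, the fingers measure 114 mm over their backs; the gripper's body (76 mm by 85 mm) begins 54 mm behind the grasp point. The pads swing forward as they close: fully open they stand 13 mm farther back than shut.
Start: joints at [-74.53, 32.985, 1.427, 82.34, -0.859, 64.687, -3.237], TCP at [233.857, 633.198, 231.289] pointing down, gripper open.
Joint ranges: [-157.87, 157.87], [-19.46, 123.44], [-87.15, 90], [11.01, 140.99], [-62.26, 242.26], [9.8, 113.94], [-161.44, 161.44]. Speed limits (degrees/s): [127.2, 127.2, 172.46, 172.46, 180, 180, 180].

## Interface

Orientations are given as a 3x3 rotation matrix whose columns are the frame's x, y, z axes.
In Python, from station import bot gives the robot as it stands. The module is installed in compiled form; this text tells all that it offers.
- The arm moves only by the tool play_rows, never from a script. Its argument "plan" is a list of rows, each a list of 3 entries, a list of its own where there are three numbers: the shift along the tool's x, y, z each as a share of 75 cm, from -1 to 1, then the turn, a rotation vector about the tool's x, y, z each as a share of 360 degrees, from -1 to 1, then the closure, from -1 (fully open) to 1 (shut). In form: [[[x, y, z], [rx, ry, rz], claw], ...]. A call has 1 to 8 rows; each row is the pose to reach, as a shift and turn from the pose commanded when the call began, along the tool's axes at that moment, turning the shorter way round; what a row does not reach only later rows make up. A row lasts 1/12 s, in which the tool goes at most 41.7 mm and 7.16 degrees, less where a joint would pass 70% of its speed; a pose out of reach is approached as far as the arm can. A call with a number of a shift or a turn outside -1 to 1 is refused whole. A call with a gripper value outside its range is refused whole. The fingers move at their own pace and stop on an object; the grip force is fixed at half the most. Time passes only in rows, so rows that repeat a pose let the fingers close. It gives the time, the measured TCP pose, the force, the opening and the grip force at its end, in the units of the state.
- bot.get_obs(): the state, without advancing time (a new reading comes with each control period).
- bot.camera(name): name is "scene" or "top" or "wrist"; returns the picture (384x512x3 uint8, red, green, blue); there is no depth.
- bot.calibration(name): a dict with "fx", "fy", "cx", "cy" (pixels), "k1" (the pictures are not rectified: a ray, as slopes to the right and down, at radius r is drawn at 1 + k1 r^2 times it, then the intrinsics apply), "pose" (4x4, takes a point from camera to world coordinates); the wrist camera has in their place "hand_eye" (4x4, takes a point from camera to tool coordinates, whose origin is the TCP and whose axes are the flange's). Camera axes: x right, y up, looking along -z (the intrinsics and any distortion apply to the point x, -y, -z); pixel columns grow to the right and rows downward; lengths in mm; the calibration is good to about 2 mm. A picture is of the moment at which its call begins: read the wrist's pose just before it. calibration takes no time and is no camera call.
- bot.close_job(): hands the job in; it is judged then, once.
The state is a dict: "time_s": time; "q": joint angles; "qvel": joint speeds; "joint_efforts": joint torques, N m; "ee_pos": TCP position; "tool_rot": TCP orientation; "contact_force": force on the tool from outside, world axes, zero at the start; "torque": the same for the moment, N m; "gripper_width": finger opening in mm; "finger_force": force on a finger pad.
Only numpy, scipy, OpenCV 4.12 (cv2) and the standard library are available. Lean on these libraries where they do the work, as an engineer would, in place of code of your own. Each camera call takes 0.05 s, during which the arm holds its last target. There are 200 camera calls.

## Working session

There is one attempt and no reset: what is moved stays moved. The work goes in short steps, Python scripts to look and compute and a tool call to move; the robot and the scene stay as the last step left them, time stands still between calls to the robot, and variables do not carry over. Pictures are saved under pics/ and viewed, at most 14 in all, crops included, and the job is handed in when it is done.

Besides the shell and the picture viewer there is one more tool, called after ">>>" as name(argument=value, ...) on one line, values as JSON. play_rows: Moves the arm, as the interface text tells. Shift numbers are shares of 75 cm and turn numbers shares of 360 degrees, none past 1 either way. Its arguments: {"type":"object","properties":{"plan":{"type":"array","items":{"type":"array"}}},"required":["plan"]}

```bash
mkdir -p pics; python3 - <<'E'
from station import bot
import cv2, numpy as np
np.set_printoptions(precision=3,suppress=True)
o=bot.get_obs()
for k in o: print(k,o[k])
for n in("top","scene","wrist"):
    c=bot.calibration(n); print(n,c)
    im=bot.camera(n); cv2.imwrite(f"pics/{n}0.png",im[:,:,::-1])
E
```

```text
time_s 0.0
q [-74.529  33.033   1.422  82.386  -0.859  64.688  -3.237]
qvel [ 0.033 -0.036  0.033 -0.048 -0.029  0.038 -0.042]
joint_efforts [ -0.    -76.574   2.25  -28.597   0.015   0.013  -0.   ]
ee_pos [233.701 632.757 230.439]
tool_rot [[-0.938  0.346 -0.001]
 [ 0.346  0.938 -0.002]
 [-0.    -0.002 -1.   ]]
contact_force [-0.064  0.201 -0.016]
torque [ 0.03  -0.014 -0.019]
finger_force 0.0
gripper_width 85.45980285304809
top {'fx': 492.01621126435776, 'fy': 492.01621126435776, 'cx': 250.3466842272137, 'cy': 196.95322875626013, 'k1': -0.09418763789642705, 'pose': array([[   0.017,    0.991,   -0.132,  347.234],
       [  -1.   ,    0.016,   -0.003,   14.649],
       [  -0.001,    0.132,    0.991, 1428.866],
       [   0.   ,    0.   ,    0.   ,    1.   ]])}
scene {'fx': 395.9508086573553, 'fy': 395.9508086573553, 'cx': 257.94229389543995, 'cy': 191.97089053608542, 'k1': 0.04357019858648993, 'pose': array([[   0.071,   -0.786,    0.615, 1116.015],
       [   0.997,    0.061,   -0.037,  -48.832],
       [  -0.008,    0.616,    0.788,  777.602],
       [   0.   ,    0.   ,    0.   ,    1.   ]])}
wrist {'fx': 280.78996598793697, 'fy': 280.78996598793697, 'cx': 255.1363899647054, 'cy': 192.90355867061214, 'k1': -0.011665075921032103, 'hand_eye': array([[   0.002,    0.955,    0.295,   75.355],
       [   1.   ,   -0.002,   -0.001,    0.423],
       [  -0.001,    0.295,   -0.955, -143.441],
       [   0.   ,    0.   ,    0.   ,    1.   ]])}
```

View pics/top0.png

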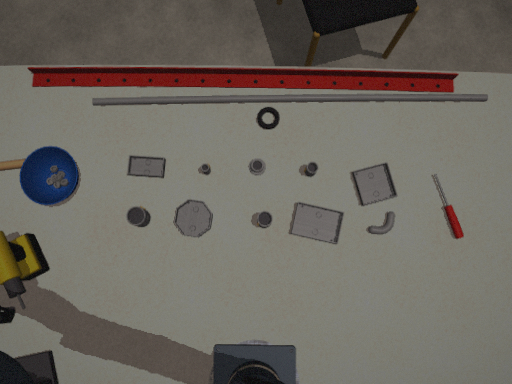

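View pics/scene0.png

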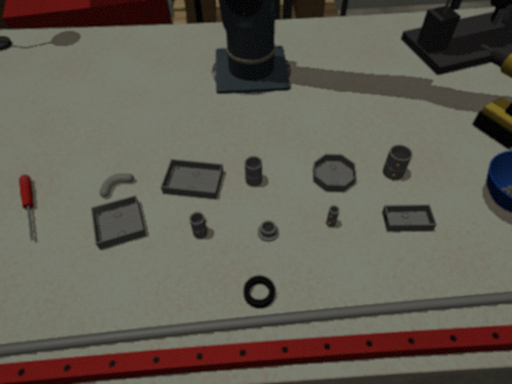

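The top view shows these at (column, row):

| Item | Pixel |
|---|---|
| narrow box | (147,167) |
| smallest coupling | (205,169) |
| bushing | (257,167) |
| coupling | (311,168) |
| square box | (374,184) |
| coupling | (138,216) |
| octagon | (194,218) |
| coupling | (263,219) |
| long box | (317,222) |
| elbow | (381,224) |

The scene view shows the same layout from the far side. Next I'll write ray helpers and get coarse positions.

```bash
cat > h.py <<'E'
from station import bot
import cv2, numpy as np
np.set_printoptions(precision=2,suppress=True)
def cam(n,obs=None):
    c=bot.calibration(n)
    if n!="wrist": T=c["pose"]
    else:
        E=np.eye(4);E[:3,:3]=obs["tool_rot"];E[:3,3]=obs["ee_pos"];T=E@c["hand_eye"]
    K=np.array([[c["fx"],0,c["cx"]],[0,c["fy"],c["cy"]],[0,0,1.]])
    return K,np.array([c["k1"],0,0,0,0]),T
def rays(C,px):
    K,d,T=C
    u=cv2.undistortPoints(np.float64(px).reshape(-1,1,2),K,d)[:,0]
    v=np.c_[u[:,0],-u[:,1],-np.ones(len(u))]@T[:3,:3].T
    return T[:3,3],v
def plane(C,px,z):
    o,v=rays(C,px); return (o+v*((z-o[2])/v[:,2:3]))[:,:2]
def tri(Cs,pxs):
    A=np.zeros((3,3));b=np.zeros(3)
    for C,p in zip(Cs,pxs):
        o,v=rays(C,[p]);v=v[0]/np.linalg.norm(v[0]);P=np.eye(3)-np.outer(v,v);A+=P;b+=P@o
    return np.linalg.solve(A,b)
def project(C,X):
    K,d,T=C
    p=(np.atleast_2d(X)-T[:3,3])@T[:3,:3]
    p=p*[1,-1,-1]
    return cv2.projectPoints(p,np.zeros(3),np.zeros(3),K,d)[0][:,0]
E
python3 - <<'E'
from h import *
for n,z in(("top",25),("scene",25)):
    im=cv2.imread(f"pics/{n}0.png");g=cv2.cvtColor(im,6)
    bg=cv2.medianBlur(g,81)
    m=((g<0.78*bg)*255).astype(np.uint8)
    cs,_=cv2.findContours(m,cv2.RETR_EXTERNAL,2)
    C=cam(n)
    for c in cs:
        a=cv2.contourArea(c)
        if 40<a<4000:
            r=cv2.minAreaRect(c);w=plane(C,[r[0]],z)[0]
            if 350<w[0]<900 and abs(w[1])<500: print(n,np.array(r[0]),np.array(r[1]),round(r[2]),a,w)
E
```

```text
top [382.54 225.08] [15.8  31.79] 51 280.5 [ 458.17 -362.6 ]
top [261. 219.] [16. 20.] 90 245.5 [470.36 -12.58]
top [138.5 216.5] [19. 23.] 90 357.0 [471.42 339.91]
top [315.67 222.48] [50.33 33.19] 13 1568.5 [ 462.85 -169.31]
top [192.72 218.46] [36.8 37.4] 53 1075.0 [468.59 183.08]
top [204. 169.] [10. 12.] 90 89.0 [613.14 154.9 ]
top [373.05 183.92] [36.13 39.7 ] 74 1322.5 [ 577.6  -336.83]
top [308.75 169.75] [13.26 18.91] 67 178.0 [ 615.98 -149.28]
top [256.3 166.9] [15.81 15.18] 72 181.0 [621.78   3.16]
top [146.18 166.43] [37.36 20.71] 4 709.0 [618.27 324.22]
top [267.5 118. ] [22. 23.] 90 395.0 [769.14 -27.69]
top [289.98  98.86] [  8.39 394.07] 89 1787.0 [829.26 -93.83]
scene [259.5 291.5] [33. 33.] 90 869.5 [782.78 -28.09]
scene [268. 231.] [20. 20.] 90 319.5 [641.45   1.44]
scene [199.24 226.89] [30.2  19.13] 58 415.5 [ 618.6  -152.34]
scene [409.  218.5] [27. 54.] 90 1282.0 [631.98 323.26]
scene [333.5 216. ] [22. 15.] 90 229.0 [612.4  154.77]
scene [117.77 222.65] [44.12 54.64] 75 2155.5 [ 592.58 -336.68]
scene [115.48 183.75] [16.89 38.11] 59 388.0 [ 476.59 -358.88]
scene [193.13 178.79] [62.5  36.22] 6 1995.0 [ 475.33 -170.25]
scene [255.34 171.14] [30.89 22.09] 85 515.0 [462.31 -14.88]
scene [334. 173.] [38. 44.] 90 1347.0 [483.95 180.47]
scene [396.59 162.45] [28.29 35.56] 3 783.5 [461.68 344.29]
```

```bash
cat >> h.py <<'E'
def go(x,y,z,yaw,o=None):
    "shares for a move to x,y,z, tool x axis at world angle yaw, tool straight down"
    from scipy.spatial.transform import Rotation as Rn
    o=o or bot.get_obs();R=o["tool_rot"];a=np.radians(yaw)
    G=np.array([[np.cos(a),np.sin(a),0],[np.sin(a),-np.cos(a),0],[0,0,-1]])
    s=R.T@(np.array([x,y,z])-o["ee_pos"])/750
    r=Rn.from_matrix(R.T@G).as_rotvec(degrees=True)/360
    print("shift",np.round(s,4),"turn",np.round(r,4))
E
python3 -c "
from h import *
go(540,150,330,180)"
```

```text
shift [-0.61 -0.46 -0.13] turn [-0.   -0.   -0.06]
```

```bash
sed -i 's/precision=2/precision=4/' h.py; python3 -c "
from h import *
go(540,150,330,180)"
```

```text
shift [-0.6061 -0.4627 -0.1319] turn [-0.0002 -0.     -0.0563]
```

>>> play_rows(plan=[[[-0.606,-0.463,-0.132],[0,0,-0.056],-1],[[-0.606,-0.463,-0.132],[0,0,-0.056],-1],[[-0.606,-0.463,-0.132],[0,0,-0.056],-1],[[-0.606,-0.463,-0.132],[0,0,-0.056],-1],[[-0.606,-0.463,-0.132],[0,0,-0.056],-1],[[-0.606,-0.463,-0.132],[0,0,-0.056],-1],[[-0.606,-0.463,-0.132],[0,0,-0.056],-1],[[-0.606,-0.463,-0.132],[0,0,-0.056],-1]])

```text
time_s: 0.82
ee_pos: [410.2, 353.7, 288.5]
tool_rot: [[-1.0, 0.002, -0.0], [0.002, 1.0, -0.0], [0.0, -0.0, -1.0]]
contact_force: [1.1, 0.6, 0.5]
gripper_width: 85.6
finger_force: 0.0
```

```bash
python3 -c "
from h import *
go(540,150,330,180)"
```

```text
shift [-0.1735 -0.2713 -0.0554] turn [-0.     -0.     -0.0003]
```

>>> play_rows(plan=[[[-0.174,-0.271,-0.055],[0,0,0],-1],[[-0.174,-0.271,-0.055],[0,0,0],-1],[[-0.174,-0.271,-0.055],[0,0,0],-1],[[-0.174,-0.271,-0.055],[0,0,0],-1],[[-0.174,-0.271,-0.055],[0,0,0],-1],[[-0.174,-0.271,-0.055],[0,0,0],-1],[[-0.174,-0.271,-0.055],[0,0,0],-1],[[-0.174,-0.271,-0.055],[0,0,0],-1]])

```text
time_s: 1.48
ee_pos: [540.7, 149.7, 329.4]
tool_rot: [[-1.0, 0.007, 0.0], [0.007, 1.0, -0.001], [-0.0, -0.001, -1.0]]
contact_force: [-0.3, 1.3, 0.3]
gripper_width: 85.3
finger_force: 0.0
```

```bash
python3 - <<'E'
from h import *
import pickle
o=bot.get_obs();im=bot.camera("wrist");print(o["ee_pos"],o["qvel"],o["q"])
pickle.dump((o,im),open("w1.pkl","wb"));cv2.imwrite("pics/w1.png",im[:,:,::-1])
go(540,-150,330,180)
E
```

```text
[540.6776 149.74   329.3811] [-2.6133 -0.1303 -3.016   1.2435 -0.7694 -0.1901 -1.1227] [-23.171   18.9755   4.1129  90.8337  -1.3772  70.2367  70.7939]
shift [-0.0018 -0.4025 -0.0013] turn [ 0.     -0.0001 -0.0006]
```

View pics/w1.png

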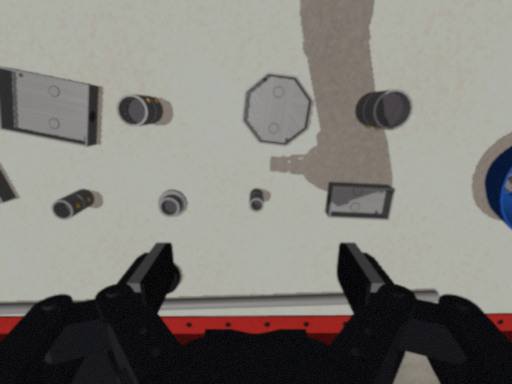

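The first wrist picture shows the coupling tops at about (256,205) for #1, (64,210) for #2, (133,110) for #3 and (393,109) for #4. Box centres are at (360,200) narrow, (278,109) octagon and (50,105) long. The bushing is at (172,203). Next I'll take the second viewpoint.

>>> play_rows(plan=[[[0,-0.4,0],[0,0,0],-1],[[0,-0.4,0],[0,0,0],-1],[[0,-0.4,0],[0,0,0],-1],[[0,-0.4,0],[0,0,0],-1],[[0,-0.4,0],[0,0,0],-1],[[0,-0.4,0],[0,0,0],-1],[[0,-0.4,0],[0,0,0],-1],[[0,-0.4,0],[0,0,0],-1]])

```text
time_s: 2.2
ee_pos: [537.8, -153.9, 329.2]
tool_rot: [[-1.0, 0.008, -0.001], [0.008, 1.0, -0.003], [0.001, -0.003, -1.0]]
contact_force: [-0.8, -0.8, 1.5]
gripper_width: 85.6
finger_force: 0.0
```

>>> play_rows(plan=[[[0,0,0],[0,0,0],-1],[[0,0,0],[0,0,0],-1]])

```text
time_s: 2.37
ee_pos: [539.1, -146.3, 329.0]
tool_rot: [[-1.0, 0.001, -0.001], [0.001, 1.0, 0.001], [0.001, 0.001, -1.0]]
contact_force: [0.3, -0.7, 0.2]
gripper_width: 85.4
finger_force: 0.0
```

```bash
python3 - <<'E'
from h import *
import pickle
o=bot.get_obs();im=bot.camera("wrist");print(o["ee_pos"],o["qvel"],o["q"])
pickle.dump((o,im),open("w2.pkl","wb"));cv2.imwrite("pics/w2.png",im[:,:,::-1])
E
```

```text
[ 539.1485 -146.3192  328.9947] [-1.4718 -0.2304 -1.1735  0.0725 -0.1394 -0.0093 -0.1982] [  3.2094  18.9933  10.3003  91.3068  -3.6036  70.0718 104.1374]
```

View pics/w2.png

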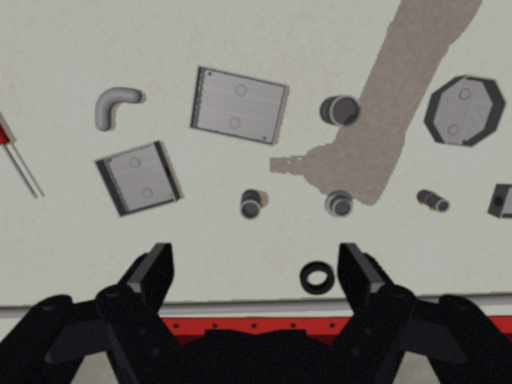

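The second picture shows the elbow (118,105), square box (140,178), long box (240,105), #3 top (346,110), #2 top (250,210), bushing (340,205), #1 top (442,205) and octagon (465,110). I'll enlarge the tops and rims in one montage.

```bash
python3 - <<'E'
from h import *
a=cv2.imread("pics/w1.png");b=cv2.imread("pics/w2.png")
def cr(im,u,v,s=25,w=200):
    return cv2.resize(im[v-s:v+s,u-s:u+s],(w,w),interpolation=cv2.INTER_CUBIC)
r1=np.hstack([cr(a,257,202),cr(a,72,205),cr(a,140,110),cr(a,388,108,30)])
r2=np.hstack([cr(b,434,203),cr(b,250,205),cr(b,342,110),cr(b,240,105,50)])
r3=np.hstack([cr(a,360,200,40),cr(a,278,108,40),cr(b,140,178,45),cr(b,465,110,45)])
cv2.imwrite("pics/m1.png",np.vstack([r1,r2,r3]))
E
```

```text
(no output)
```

View pics/m1.png

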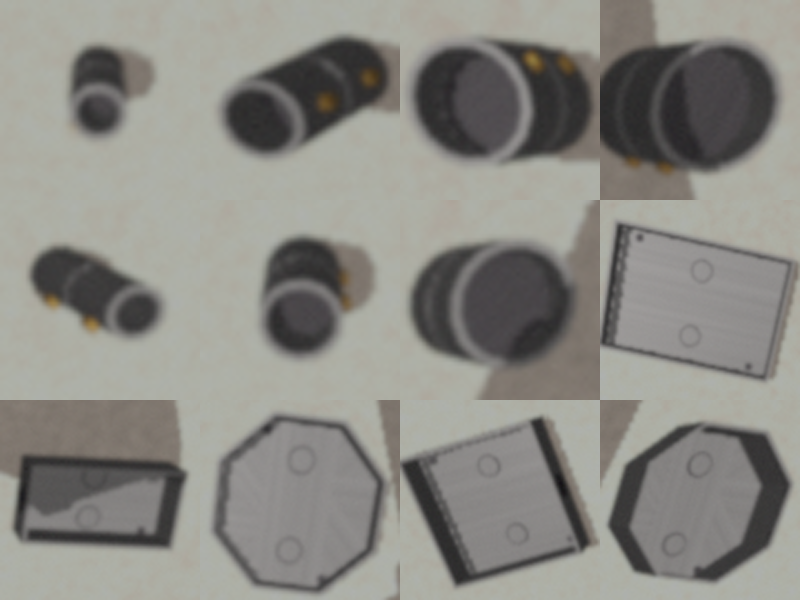

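The montage shows light top rims on the couplings and dark box walls around lighter floors. The octagon in view 1 and the long box in view 2 sit right under the camera, so their outline is the rim itself. I'll put the camera over the square and narrow boxes too.

>>> play_rows(plan=[[[-0.15,-0.255,0],[0,0,0],-1],[[-0.15,-0.255,0],[0,0,0],-1],[[-0.15,-0.255,0],[0,0,0],-1],[[-0.15,-0.255,0],[0,0,0],-1],[[-0.15,-0.255,0],[0,0,0],-1],[[-0.15,-0.255,0],[0,0,0],-1],[[-0.15,-0.255,0],[0,0,0],-1],[[-0.15,-0.255,0],[0,0,0],-1]])

```text
time_s: 3.08
ee_pos: [652.3, -337.2, 328.1]
tool_rot: [[-1.0, -0.0, -0.001], [-0.0, 1.0, 0.002], [0.001, 0.002, -1.0]]
contact_force: [0.9, 0.4, 0.6]
gripper_width: 85.4
finger_force: 0.0
```

>>> play_rows(plan=[[[0,0,0],[0,0,0],-1],[[0,0,0],[0,0,0],-1],[[0,0,0],[0,0,0],-1]])

```text
time_s: 3.33
ee_pos: [651.6, -337.3, 330.2]
tool_rot: [[-1.0, -0.0, 0.001], [-0.0, 1.0, 0.0], [-0.001, 0.0, -1.0]]
contact_force: [-0.5, 0.6, -0.3]
gripper_width: 85.4
finger_force: 0.0
```

```bash
python3 - <<'E'
from h import *
import pickle
o=bot.get_obs();im=bot.camera("wrist");print(o["ee_pos"],o["qvel"])
pickle.dump((o,im),open("w3.pkl","wb"));cv2.imwrite("pics/w3.png",im[:,:,::-1])
go(693,324,330,180)
E
```

```text
[ 651.5577 -337.342   330.1917] [ 0.4229  0.0357  0.3417 -0.2744  0.0388  0.0773  0.1451]
shift [-0.0552  0.8824  0.0005] turn [ 0.      0.0001 -0.    ]
```

>>> play_rows(plan=[[[-0.028,0.44,0],[0,0,0],-1],[[-0.028,0.44,0],[0,0,0],-1],[[-0.028,0.44,0],[0,0,0],-1],[[-0.028,0.44,0],[0,0,0],-1],[[-0.028,0.44,0],[0,0,0],-1],[[-0.028,0.44,0],[0,0,0],-1],[[-0.028,0.44,0],[0,0,0],-1],[[-0.028,0.44,0],[0,0,0],-1]])

```text
time_s: 4.05
ee_pos: [672.4, -6.1, 330.2]
tool_rot: [[-1.0, 0.001, 0.001], [0.001, 1.0, 0.001], [-0.001, 0.001, -1.0]]
contact_force: [0.9, -0.5, -0.2]
gripper_width: 85.2
finger_force: 0.0
```

>>> play_rows(plan=[[[-0.028,0.44,0],[0,0,0],-1],[[-0.028,0.44,0],[0,0,0],-1],[[-0.028,0.44,0],[0,0,0],-1],[[-0.028,0.44,0],[0,0,0],-1],[[-0.028,0.44,0],[0,0,0],-1],[[-0.028,0.44,0],[0,0,0],-1],[[-0.028,0.44,0],[0,0,0],-1],[[-0.028,0.44,0],[0,0,0],-1]])

```text
time_s: 4.72
ee_pos: [693.5, 323.8, 330.1]
tool_rot: [[-1.0, 0.001, 0.0], [0.001, 1.0, 0.001], [-0.0, 0.001, -1.0]]
contact_force: [-0.3, 0.1, -1.2]
gripper_width: 85.4
finger_force: 0.0
```

>>> play_rows(plan=[[[0,0,0],[0,0,0],-1],[[0,0,0],[0,0,0],-1],[[0,0,0],[0,0,0],-1],[[0,0,0],[0,0,0],-1]])

```text
time_s: 5.05
ee_pos: [694.7, 319.2, 330.1]
tool_rot: [[-1.0, 0.004, 0.001], [0.004, 1.0, -0.001], [-0.001, -0.001, -1.0]]
contact_force: [-0.2, -0.7, -0.3]
gripper_width: 85.5
finger_force: 0.0
```

```bash
python3 - <<'E'
from h import *
import pickle
o=bot.get_obs();im=bot.camera("wrist");print(o["ee_pos"],o["qvel"])
pickle.dump((o,im),open("w4.pkl","wb"));cv2.imwrite("pics/w4.png",im[:,:,::-1])
# box masks: neutral metal vs warm bench
for k,name,xy,z in((4,"narrow",(618,324),28),(1,"oct",(468,182),28),(3,"square",(578,-337),28),(2,"long",(463,-169),28)):
    o,im=pickle.load(open(f"w{k}.pkl","rb"));C=cam("wrist",o)
    f=im.astype(float);d=f[:,:,0]-f[:,:,2];g=f.mean(2)
    p=project(C,[[*xy,z]])[0].astype(int);print(name,p, "metal",d[p[1],p[0]],f[p[1],p[0]],"bench",f[10:40,100:140].mean((0,1)))
    B=cv2.GaussianBlur(f,(0,0),0.7);m=((B[:,:,0]-B[:,:,2]<8)|(B.mean(2)<70)).astype(np.uint8)*255
    m=cv2.morphologyEx(m,cv2.MORPH_CLOSE,np.ones((3,3)))
    cs,_=cv2.findContours(m,cv2.RETR_EXTERNAL,2)
    for c in cs:
        if cv2.contourArea(c)>1500 and cv2.pointPolygonTest(c,(float(p[0]),float(p[1])),False)>0:
            w=plane(C,c[:,0],28).astype(np.float32);r=cv2.minAreaRect(w)
            h=cv2.convexHull(w);M=cv2.moments(h);print("  rect",np.array(r[0]),np.array(r[1]),r[2],"hull centroid",M["m10"]/M["m00"],M["m01"]/M["m00"],cv2.contourArea(h))
E
```

```text
[694.7414 319.1789 330.0588] [ 0.6985 -0.2892  0.068  -0.0437 -0.1076  0.0046 -0.1104]
narrow [257 104] metal 2.0 [153. 152. 151.] bench [171.7933 173.3408 166.7075]
  rect [831.285  320.3579] [1095.7499  706.1221] 89.9366683959961 hull centroid 889.5381344386041 269.0978653453666 539980.1965765713
oct [275 107] metal 3.0 [141. 140. 138.] bench [172.6258 173.165  163.3208]
  rect [677.2151 150.5509] [1093.4269  703.4169] 89.7445297241211 hull centroid 711.2020292750456 152.85260922740198 618022.1976563459
square [254 107] metal 3.0 [152. 149. 149.] bench [175.2992 172.785  162.75  ]
  rect [ 788.2447 -334.0328] [ 706.2624 1096.1532] 0.06822137534618378 hull centroid 823.6803491793631 -347.11556099478344 612621.2848661364
long [239 105] metal 3.0 [148. 146. 145.] bench [173.0092 173.8783 164.0017]
  rect [ 676.9519 -142.2969] [1091.3278  698.1077] 89.95650482177734 hull centroid 718.5672309561164 -148.888259945366 598349.446633257
```

```bash
python3 - <<'E'
from h import *
import pickle
def blobs(k,thr=95,s=4):
    o,im=pickle.load(open(f"w{k}.pkl","rb"));C=cam("wrist",o)
    g=cv2.resize(im[:235].mean(2).astype(np.float32),None,fx=s,fy=s,interpolation=cv2.INTER_CUBIC)
    cs,_=cv2.findContours((g<thr).astype(np.uint8),cv2.RETR_EXTERNAL,cv2.CHAIN_APPROX_NONE)
    return C,[(c[:,0]+.5)/s-.5 for c in cs if cv2.contourArea(c)>100*s]
for k,name,xy in((4,"narrow",(618,324)),(1,"oct",(468,182)),(3,"square",(578,-337)),(2,"long",(463,-169))):
  for thr in (85,105):
    C,B=blobs(k,thr)
    for c in B:
        w=plane(C,c,28).astype(np.float32);r=cv2.minAreaRect(w)
        if np.hypot(*(np.array(r[0])-xy))<40:
            h=cv2.convexHull(w);M=cv2.moments(h)
            print(name,thr,"rect",np.array(r[0]),np.array(r[1]),round(r[2],1),"hull",M["m10"]/M["m00"],M["m01"]/M["m00"],"area",cv2.contourArea(h))
E
```

```text
oct 85 rect [474.0769 215.5723] [35.9224 96.8176] 87.7 hull 472.7455680733817 212.53203049326376 area 2548.194166142028
oct 105 rect [471.7311 184.0745] [98.6485 98.9778] 83.0 hull 471.6959266087668 184.02578390625274 area 8062.863118970301
square 105 rect [ 580.6853 -341.8961] [98.3625 98.4126] 16.2 hull 580.6833918506696 -341.8878019522789 area 9651.11968649365
long 105 rect [ 464.5927 -173.4838] [130.8781  88.3982] 77.9 hull 472.5022587499902 -194.57481040345337 area 6670.339564288384
```

```bash
python3 - <<'E'
from h import *
import pickle
s=4;vis=[]
for k,name,xy in((4,"narrow",(618,324)),(1,"oct",(471,184)),(3,"square",(580,-341)),(2,"long",(464,-173))):
    o,im=pickle.load(open(f"w{k}.pkl","rb"));C=cam("wrist",o)
    p=project(C,[[*xy,28]])[0].astype(int);R=60;im=im[max(p[1]-R,0):p[1]+R,p[0]-R:p[0]+R];off=np.array([p[0]-R,max(p[1]-R,0)])
    g=cv2.resize(im.mean(2).astype(np.float32),None,fx=s,fy=s,interpolation=cv2.INTER_CUBIC)
    v=cv2.resize(im,None,fx=s,fy=s)[:,:,::-1].copy()
    for thr in (100,108):
        m=(g<thr).astype(np.uint8)
        m=cv2.morphologyEx(m,cv2.MORPH_CLOSE,np.ones((9,9)))
        cs,_=cv2.findContours(m,cv2.RETR_EXTERNAL,cv2.CHAIN_APPROX_NONE)
        for c in cs:
            w=plane(C,(c[:,0]+.5)/s-.5+off,28).astype(np.float32);r=cv2.minAreaRect(w)
            if max(r[1])>70:
                h=cv2.convexHull(w);M=cv2.moments(h)
                print(name,thr,"rect",np.array(r[0]),np.array(r[1]),round(r[2],1),"hull",M["m10"]/M["m00"],M["m01"]/M["m00"])
                cv2.drawContours(v,[c],-1,(0,0,255),1)
    vis.append(cv2.resize(v,(400,300)))
cv2.imwrite("pics/m2.png",np.vstack([np.hstack(vis[:2]),np.hstack(vis[2:])]))
E
```

```text
oct 100 rect [471.6851 184.1282] [97.9642 98.5169] 82.9 hull 471.6736954829388 184.0688709070825
oct 108 rect [471.7347 184.1061] [98.9515 99.2354] 83.1 hull 471.7214522746791 184.03966806762875
square 100 rect [ 580.5742 -342.0532] [97.7899 97.7897] 16.2 hull 571.6117511630506 -360.20004559814737
square 108 rect [ 580.7323 -341.9268] [98.6279 98.6075] 16.2 hull 580.7047932228841 -341.8922037359146
long 100 rect [ 505.5807 -172.9609] [112.1024   8.6855] 78.6 hull 508.8325028665431 -161.98900414576246
long 100 rect [ 452.3073 -231.0496] [16.3168 88.393 ] 80.8 hull 454.48384462617224 -230.50677496378097
long 108 rect [ 464.4176 -173.3942] [130.9857  89.1208] 78.1 hull 464.4436208917819 -173.38324570790536
```

View pics/m2.png

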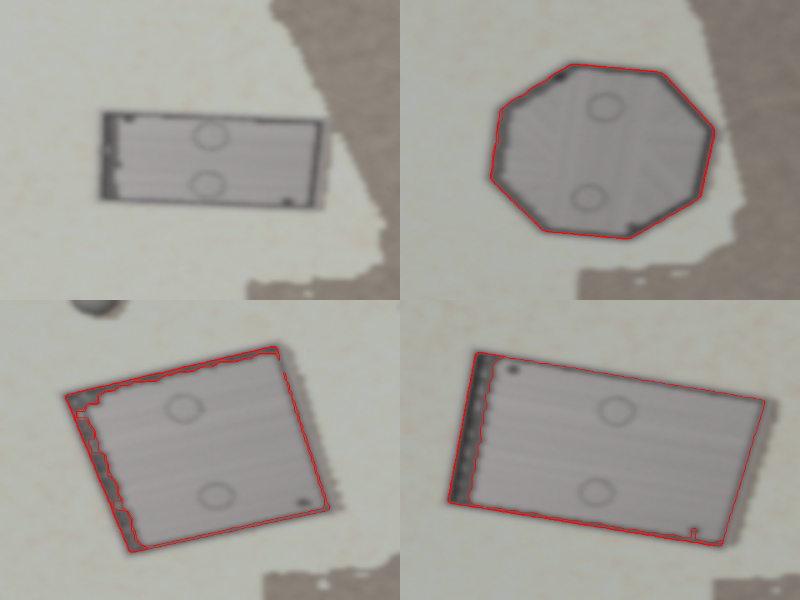

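```bash
python3 - <<'E'
from h import *
import pickle
s=6
V={k:pickle.load(open(f"w{k}.pkl","rb")) for k in(1,2,3,4)}
CC={k:cam("wrist",V[k][0]) for k in V}
for n,xy,z,D in(("c1",(613,155),56,24),("c2",(614,-150),62,34),("c3",(467,-13),68,44),("c4",(466,342),74,54)):
    P=[];Cs=[]
    for k in V:
        im=V[k][1];p=project(CC[k],[[*xy,z]])[0].astype(int);R=int(D*.55)+6
        if not(8<p[0]<504 and 8<p[1]<240): continue
        x0,y0=max(p[0]-R,0),max(p[1]-R,0)
        g=cv2.resize(im[y0:p[1]+R,x0:p[0]+R].mean(2).astype(np.float32),None,fx=s,fy=s,interpolation=cv2.INTER_CUBIC)
        best=None
        for thr in range(70,125,3):
            cs,_=cv2.findContours((g<thr).astype(np.uint8),cv2.RETR_EXTERNAL,cv2.CHAIN_APPROX_NONE)
            for c in cs:
                if len(c)<30: continue
                h=cv2.convexHull(c);a=cv2.contourArea(h);e=cv2.fitEllipse(h) if len(h)>4 else None
                if e is None: continue
                fill=cv2.contourArea(c)/a
                q=(np.array(e[0])+.5)/s-.5+[x0,y0];sz=np.array(e[1])/s
                wmm=sz*(V[k][0]["ee_pos"][2]+143-z)/281
                bb=cv2.boundingRect(c);edge=bb[0]<1 or bb[1]<1 or bb[0]+bb[2]>=g.shape[1] or bb[1]+bb[3]>=g.shape[0]
                if fill>.9 and not edge and .7*D<wmm[0]<D and .75*D<wmm[1]<1.15*D and abs(q-p).max()<8:
                    best=(q,wmm,thr)
        if best: print(n,k,best); P.append(best[0]);Cs.append(CC[k])
    for C,q in zip(Cs,P): print("   at z",plane(C,[q],z)[0])
    if len(P)>1: print("   tri",tri(Cs,P))
# narrow
k=4;xy=(620,324);p=project(CC[k],[[*xy,28]])[0].astype(int);x0,y0=p[0]-45,p[1]-30;s=4
g=cv2.resize(V[k][1][y0:p[1]+30,x0:p[0]+45].mean(2).astype(np.float32),None,fx=s,fy=s,interpolation=cv2.INTER_CUBIC)
for thr in(105,112,118,124):
    cs,_=cv2.findContours((g<thr).astype(np.uint8),cv2.RETR_EXTERNAL,cv2.CHAIN_APPROX_NONE)
    for c in cs:
        w=plane(CC[k],(c[:,0]+.5)/s-.5+[x0,y0],28).astype(np.float32);r=cv2.minAreaRect(w)
        if min(r[1])>40: print("narrow",thr,np.array(r[0]),np.array(r[1]),r[2])
E
```

```text
c1 4 (array([135.5771, 102.6629]), array([17.321 , 19.8829]), 124)
   at z [614.5345 150.1918]
c2 2 (array([249.6727, 209.7631]), array([24.9101, 26.6844]), 115)
c2 3 (array([381.135 , 136.1575]), array([27.1403, 30.8523]), 79)
   at z [ 618.1721 -153.5911]
   at z [ 617.419  -153.9303]
   tri [ 617.732  -153.7762   62.1996]
c3 1 (array([131.2966, 110.0488]), array([37.8004, 43.0373]), 124)
c3 2 (array([346.4333, 111.4145]), array([42.8387, 44.0843]), 112)
   at z [469.6616 -21.0328]
   at z [470.4083 -18.6384]
   tri [469.9924 -19.6594  71.2469]
c4 1 (array([391.9475, 109.5179]), array([45.5986, 53.474 ]), 73)
   at z [470.4496 337.6718]
```

>>> play_rows(plan=[[[0,0,0],[0,0,0],-1],[[0,0,0],[0,0,0],-1],[[0,0,0],[0,0,0],-1]])

```text
time_s: 5.35
ee_pos: [694.7, 319.8, 329.8]
tool_rot: [[-1.0, 0.003, 0.0], [0.003, 1.0, 0.0], [-0.0, 0.0, -1.0]]
contact_force: [0.4, 0.1, 0.2]
gripper_width: 85.5
finger_force: 0.0
```

```bash
python3 - <<'E'
from h import *
import pickle
o=bot.get_obs();im=bot.camera("wrist");print(o["ee_pos"],o["qvel"])
pickle.dump((o,im),open("w5.pkl","wb"))
C=cam("wrist",o);s=4
for xy in[(620,322)]:
    p=project(C,[[*xy,28]])[0].astype(int);x0,y0=p[0]-45,p[1]-32
    g=cv2.resize(im[y0:p[1]+32,x0:p[0]+45].mean(2).astype(np.float32),None,fx=s,fy=s,interpolation=cv2.INTER_CUBIC)
    for thr in(100,108,116,124):
        m=cv2.morphologyEx((g<thr).astype(np.uint8),cv2.MORPH_CLOSE,np.ones((9,9)))
        cs,_=cv2.findContours(m,cv2.RETR_EXTERNAL,cv2.CHAIN_APPROX_NONE)
        for c in cs:
            w=plane(C,(c[:,0]+.5)/s-.5+[x0,y0],28).astype(np.float32);r=cv2.minAreaRect(w)
            if max(r[1])>20: print("narrow",thr,np.array(r[0]),np.array(r[1]),r[2])
go(614,151,120,180,o)
E
```

```text
[694.7193 319.8412 329.7809] [-0.1847  0.23   -0.1663 -0.1324  0.0143  0.0526 -0.0022]
narrow 100 [624.9607 374.6596] [ 1.2423 28.9155] 87.41101837158203
narrow 100 [619.9575 280.8461] [ 5.7572 48.7733] 87.09138488769531
narrow 108 [624.7204 374.7042] [ 2.9159 49.0712] 87.36832427978516
narrow 108 [619.9391 280.9712] [ 6.732  49.5744] 87.07698822021484
narrow 116 [624.8917 374.5106] [ 4.4317 50.1664] 87.91849517822266
narrow 116 [619.5397 281.3023] [13.6677 51.3228] 78.79019165039062
narrow 124 [623.704  350.8062] [52.0711 51.3778] 87.11127471923828
narrow 124 [620.2298 284.0533] [14.9175 51.1369] 85.1161117553711
shift [ 0.107  -0.2255  0.2796] turn [ 0.      0.0001 -0.0005]
```

>>> play_rows(plan=[[[0.107,-0.226,0.28],[0,0,0],-1],[[0.107,-0.226,0.28],[0,0,0],-1],[[0.107,-0.226,0.28],[0,0,0],-1],[[0.107,-0.226,0.28],[0,0,0],-1],[[0.107,-0.226,0.28],[0,0,0],-1],[[0.107,-0.226,0.28],[0,0,0],-1],[[0.107,-0.226,0.28],[0,0,0],-1],[[0.107,-0.226,0.28],[0,0,0],-1]])

```text
time_s: 6.07
ee_pos: [609.6, 144.8, 115.0]
tool_rot: [[-1.0, 0.007, -0.008], [0.007, 1.0, -0.005], [0.008, -0.005, -1.0]]
contact_force: [0.5, -1.4, 0.2]
gripper_width: 85.7
finger_force: 0.0
```

>>> play_rows(plan=[[[0,0,0],[0,0,0],-1],[[0,0,0],[0,0,0],-1],[[0,0,0],[0,0,0],-1],[[0,0,0],[0,0,0],-1]])

```text
time_s: 6.4
ee_pos: [614.9, 152.7, 120.4]
tool_rot: [[-1.0, 0.001, 0.002], [0.001, 1.0, 0.001], [-0.002, 0.001, -1.0]]
contact_force: [-0.5, -0.6, 0.3]
gripper_width: 85.2
finger_force: 0.0
```

```bash
cat > top.py <<'E'
from h import *
import sys
# coupling top centre from the wrist camera: dark bore inside the light rim
def bore(im,p,D,sc,s=6):
    R=int(.75*D/sc)+8;x0,y0=max(p[0]-R,0),max(p[1]-R,0)
    g=cv2.resize(im[y0:p[1]+R,x0:p[0]+R].mean(2).astype(np.float32),None,fx=s,fy=s,interpolation=cv2.INTER_CUBIC)
    out=[]
    for thr in range(40,130,3):
        cs,_=cv2.findContours((g<thr).astype(np.uint8),cv2.RETR_EXTERNAL,cv2.CHAIN_APPROX_NONE)
        for c in cs:
            h=cv2.convexHull(c)
            if len(h)<6: continue
            e=cv2.fitEllipse(h);w=np.array(e[1])/s*sc;b=cv2.boundingRect(c)
            edge=b[0]<1 or b[1]<1 or b[0]+b[2]>=g.shape[1] or b[1]+b[3]>=g.shape[0]
            if not edge and cv2.contourArea(c)/cv2.contourArea(h)>.9 and .6*D<w[0] and w[1]<1.1*D: out.append([*((np.array(e[0])+.5)/s-.5+[x0,y0]),*w])
    return np.array(out)
if __name__=="__main__":
    x,y,z,D=map(float,sys.argv[1:5]);o=bot.get_obs();im=bot.camera("wrist");C=cam("wrist",o)
    cv2.imwrite(f"pics/{sys.argv[5]}.png",im[:,:,::-1])
    p=project(C,[[x,y,z]])[0].astype(int);sc=(o["ee_pos"][2]+143-z)/281/.97
    B=bore(im,p,D,sc);print(o["ee_pos"],o["qvel"].max(),p,len(B))
    if len(B): m=np.median(B,0);print("px",m,"spread",B[:,:2].std(0),"at z",plane(C,[m[:2]],z)[0])
E
python3 top.py 614 151 56 24 h1
```

```text
[614.8824 152.7252 120.422 ] 0.6203771342914528 [251 204] 11
px [251.5765 205.1599  16.0017  16.9738] spread [0.1615 0.1415] at z [614.1635 150.7328]
```

View pics/h1.png

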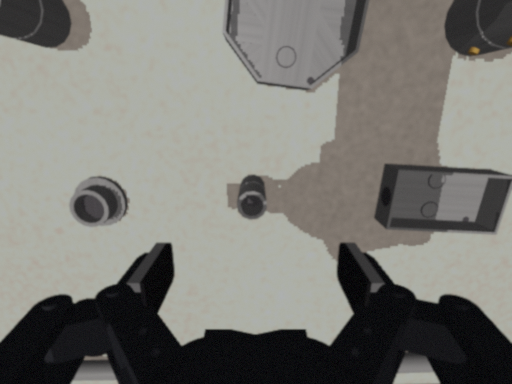

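In the hover picture, coupling 1's top is at (251,205), midway between the fingers at (172,340). The bushing is clear at (98,202) and the narrow box is at (440,198). I'll lower onto coupling 1.

>>> play_rows(plan=[[[0.001,-0.003,0.015],[0,0,0],-1],[[0.001,-0.003,0.032],[0,0,0],-1],[[0.001,-0.003,0.05],[0,0,0],-1],[[0.001,-0.003,0.068],[0,0,0],-1],[[0.001,-0.003,0.086],[0,0,0],-1],[[0.001,-0.003,0.102],[0,0,0],-1],[[0.001,-0.003,0.112],[0,0,0],-1],[[0.001,-0.003,0.118],[0,0,0],-1]])

```text
time_s: 7.12
ee_pos: [613.0, 149.3, 30.0]
tool_rot: [[-1.0, 0.002, -0.001], [0.002, 1.0, -0.0], [0.001, -0.0, -1.0]]
contact_force: [0.8, -0.8, 0.9]
gripper_width: 85.7
finger_force: 0.0
```

>>> play_rows(plan=[[[0,0,0],[0,0,0],0.4],[[0,0,0],[0,0,0],1],[[0,0,0],[0,0,0],1],[[0,0,0],[0,0,0],1],[[0,0,0],[0,0,0],1],[[0,0,0],[0,0,0],1],[[0,0,0],[0,0,0],1],[[0,0,0],[0,0,0],1]])

```text
time_s: 7.78
ee_pos: [613.6, 149.2, 31.6]
tool_rot: [[-1.0, 0.002, 0.001], [0.002, 1.0, 0.0], [-0.001, 0.0, -1.0]]
contact_force: [-0.8, -0.1, 5.9]
gripper_width: 22.0
finger_force: 58.7
```

Gripped at 58.7 N. Now lift 60 mm and carry it to the narrow box.

>>> play_rows(plan=[[[0,0,-0.02],[0,0,0],1],[[0,0,-0.05],[0,0,0],1],[[0,0.01,-0.08],[0,0,0],1],[[-0.003,0.05,-0.08],[0,0,0],1],[[-0.006,0.1,-0.08],[0,0,0],1],[[-0.009,0.15,-0.08],[0,0,0],1],[[-0.011,0.2,-0.08],[0,0,0],1],[[-0.011,0.236,-0.08],[0,0,0],1]])

```text
time_s: 8.45
ee_pos: [620.9, 330.4, 90.7]
tool_rot: [[-1.0, -0.001, -0.0], [-0.001, 1.0, 0.002], [0.0, 0.002, -1.0]]
contact_force: [-0.2, -0.1, -1.5]
gripper_width: 22.1
finger_force: 59.0
```

>>> play_rows(plan=[[[0,0,0],[0,0,0],1],[[0,0,0],[0,0,0],1],[[0,0,0],[0,0,0],1],[[0,0,0],[0,0,0],1],[[0,0,0],[0,0,0],1]])

```text
time_s: 8.87
ee_pos: [622.2, 324.2, 91.0]
tool_rot: [[-1.0, 0.004, 0.0], [0.004, 1.0, -0.001], [-0.0, -0.001, -1.0]]
contact_force: [-0.1, -0.5, -1.8]
gripper_width: 22.2
finger_force: 59.0
```

```bash
python3 -c "
from h import *
o=bot.get_obs();im=bot.camera('wrist');cv2.imwrite('pics/c1held.png',im[60:,:,::-1]);print(o['ee_pos'],o['finger_force'],o['contact_force'])
go(621.8,326.8,35,180,o)"
```

```text
[622.2411 324.183   90.9949] 58.99423956871033 [-0.0995 -0.4569 -1.8048]
shift [0.0006 0.0036 0.0747] turn [-0.0001  0.     -0.0007]
```

View pics/c1held.png

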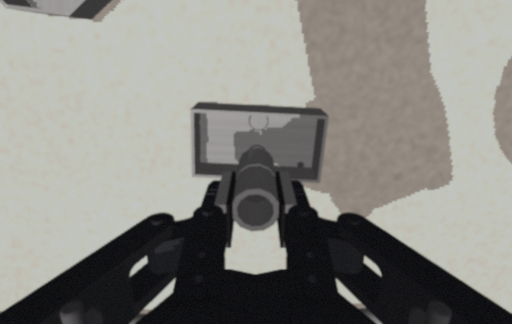

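The coupling hangs straight between the pads, its top at about (256,267) in the full frame, over the narrow box at (258,200). Next I lower it.

>>> play_rows(plan=[[[0.001,0.003,0.01],[0,0,0],1],[[0.001,0.003,0.024],[0,0,0],1],[[0.001,0.003,0.038],[0,0,0],1],[[0.001,0.003,0.05],[0,0,0],1],[[0.001,0.003,0.06],[0,0,0],1],[[0.001,0.003,0.067],[0,0,0],1],[[0.001,0.003,0.072],[0,0,0],1],[[0.001,0.003,0.072],[0,0,0],1]])

```text
time_s: 9.58
ee_pos: [620.6, 328.1, 35.8]
tool_rot: [[-1.0, 0.002, -0.001], [0.002, 1.0, -0.001], [0.001, -0.001, -1.0]]
contact_force: [-0.4, 0.6, -0.6]
gripper_width: 22.4
finger_force: 59.0
```

>>> play_rows(plan=[[[0,0,0],[0,0,0],1],[[0,0,0],[0,0,0],1],[[0,0,0],[0,0,0],1]])

```text
time_s: 9.83
ee_pos: [621.4, 328.5, 37.5]
tool_rot: [[-1.0, 0.002, 0.001], [0.002, 1.0, 0.0], [-0.001, 0.0, -1.0]]
contact_force: [0.2, -0.2, -1.7]
gripper_width: 22.5
finger_force: 59.0
```

>>> play_rows(plan=[[[0,-0.002,0.001],[0,0,0],1],[[0,-0.002,0.002],[0,0,0],1],[[0,-0.002,0.003],[0,0,0],1],[[0,-0.002,0.003],[0,0,0],1],[[0,-0.002,0.003],[0,0,0],1],[[0,-0.002,0.003],[0,0,0],1],[[0,-0.002,0.003],[0,0,0],1],[[0,-0.002,0.003],[0,0,0],1]])

```text
time_s: 10.5
ee_pos: [621.2, 326.7, 34.7]
tool_rot: [[-1.0, 0.002, 0.0], [0.002, 1.0, -0.0], [-0.0, -0.0, -1.0]]
contact_force: [0.8, -2.1, 1.2]
gripper_width: 21.9
finger_force: 59.3
```

>>> play_rows(plan=[[[0,0,0.001],[0,0,0],1],[[0,0,0.001],[0,0,0],1],[[0,0,0.001],[0,0,0],0.4],[[0,0,0.001],[0,0,0],0.2],[[0,0,0.001],[0,0,0],0],[[0,0,0.001],[0,0,0],0],[[0,0,0.001],[0,0,0],0],[[0,0,0.001],[0,0,0],0]])

```text
time_s: 11.17
ee_pos: [621.0, 326.8, 33.8]
tool_rot: [[-1.0, 0.002, -0.0], [0.002, 1.0, -0.0], [0.0, -0.0, -1.0]]
contact_force: [0.7, -0.5, 0.1]
gripper_width: 42.7
finger_force: 0.0
```

>>> play_rows(plan=[[[0,0,-0.01],[0,0,0],-0.2],[[0,0,-0.03],[0,0,0],-0.2],[[0,0,-0.06],[0,0,0],-0.2],[[0,0,-0.1],[0,0,0],-1],[[0,0,-0.14],[0,0,0],-1],[[0,0,-0.15],[0,0,0],-1],[[0,0,-0.15],[0,0,0],-1],[[0,0,-0.15],[0,0,0],-1]])

```text
time_s: 11.83
ee_pos: [621.0, 326.8, 146.7]
tool_rot: [[-1.0, 0.002, 0.0], [0.002, 1.0, 0.0], [-0.0, 0.0, -1.0]]
contact_force: [-0.8, 0.7, -0.6]
gripper_width: 85.3
finger_force: 0.0
```

```bash
python3 top.py 622 326.8 59 24 p1; python3 -c "
from h import *
go(617.7,-153.8,150,180)"
```

```text
[620.9846 326.8337 146.6945] 1.773043567154783 [254 198] 10
px [255.6775 197.8705  15.6673  17.1466] spread [0.0281 0.1466] at z [621.7957 328.0889]
shift [ 0.0025 -0.6406 -0.0056] turn [-0.0001 -0.0002 -0.0003]
```

View pics/p1.png

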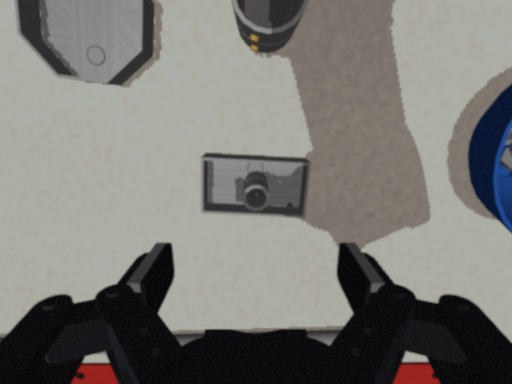

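Coupling 1 stands upright in the narrow box, its top at (256,198), about 1 mm from the middle. Coupling 2 is next.

>>> play_rows(plan=[[[0,-0.05,0],[0,0,0],-1],[[0,-0.1,0],[0,0,0],-1],[[0,-0.15,0],[0,0,0],-1],[[0,-0.2,0],[0,0,0],-1],[[0,-0.25,0],[0,0,0],-1],[[0,-0.3,0],[0,0,0],-1],[[0,-0.35,0],[0,0,0],-1],[[0.002,-0.4,0],[0,0,0],-1]])

```text
time_s: 12.55
ee_pos: [617.9, 25.1, 144.7]
tool_rot: [[-1.0, 0.002, -0.003], [0.002, 1.0, -0.0], [0.003, -0.0, -1.0]]
contact_force: [1.7, -0.6, -1.3]
gripper_width: 85.4
finger_force: 0.0
```

>>> play_rows(plan=[[[0,-0.05,0],[0,0,0],-1],[[0,-0.1,0],[0,0,0],-1],[[0,-0.15,0],[0,0,0],-1],[[0,-0.2,0],[0,0,0],-1],[[0,-0.23,0],[0,0,0],-1],[[0,-0.24,0],[0,0,0],-1],[[0,-0.24,0],[0,0,0],-1],[[0,-0.24,0],[0,0,0],-1]])

```text
time_s: 13.22
ee_pos: [618.1, -152.1, 145.1]
tool_rot: [[-1.0, 0.002, -0.002], [0.002, 1.0, 0.001], [0.002, 0.001, -1.0]]
contact_force: [1.2, 1.3, -0.7]
gripper_width: 85.5
finger_force: 0.0
```

>>> play_rows(plan=[[[0,0,0],[0,0,0],-1],[[0,0,0],[0,0,0],-1],[[0,0,0],[0,0,0],-1]])

```text
time_s: 13.47
ee_pos: [618.8, -151.3, 146.2]
tool_rot: [[-1.0, -0.001, -0.0], [-0.001, 1.0, 0.001], [0.0, 0.001, -1.0]]
contact_force: [-0.3, 1.4, -0.1]
gripper_width: 85.5
finger_force: 0.0
```

```bash
python3 top.py 617.7 -153.8 62 34 h2; python3 -c "
from h import *
go(617.7,-153.8,36,180)"
```

```text
[ 618.8311 -151.3052  146.2251] 0.4767488209395421 [251 197] 11
px [250.8651 197.7834  24.3642  26.9165] spread [0.0301 0.2197] at z [ 618.3683 -154.1487]
shift [ 0.0015 -0.0029  0.1471] turn [ 0.0001 -0.      0.    ]
```

>>> play_rows(plan=[[[0.001,-0.004,0.02],[0,0,0],-1],[[0.001,-0.004,0.045],[0,0,0],-1],[[0.001,-0.004,0.07],[0,0,0],-1],[[0.001,-0.004,0.095],[0,0,0],-1],[[0.001,-0.004,0.118],[0,0,0],-1],[[0.001,-0.004,0.135],[0,0,0],-1],[[0.001,-0.004,0.143],[0,0,0],-1],[[0.001,-0.004,0.147],[0,0,0],-1]])

```text
time_s: 14.18
ee_pos: [617.6, -155.8, 35.3]
tool_rot: [[-1.0, 0.001, -0.001], [0.001, 1.0, 0.0], [0.001, 0.0, -1.0]]
contact_force: [-0.2, 0.1, 0.1]
gripper_width: 85.3
finger_force: 0.0
```

>>> play_rows(plan=[[[0,0,0],[0,0,0],-0.2],[[0,0,0],[0,0,0],0],[[0,0,0],[0,0,0],1],[[0,0,0],[0,0,0],1],[[0,0,0],[0,0,0],1],[[0,0,0],[0,0,0],1],[[0,0,0],[0,0,0],1],[[0,0,0],[0,0,0],1]])

```text
time_s: 14.85
ee_pos: [618.5, -156.2, 37.2]
tool_rot: [[-1.0, 0.002, 0.002], [0.002, 1.0, -0.0], [-0.002, -0.0, -1.0]]
contact_force: [-1.2, 0.6, 6.0]
gripper_width: 32.2
finger_force: 59.1
```

```bash
python3 -c "
from h import *
go(471.7,184,110,180)"
```

```text
shift [ 0.1964  0.4532 -0.0975] turn [-0.      0.0002 -0.0003]
```

>>> play_rows(plan=[[[0,0,-0.02],[0,0,0],1],[[0,0,-0.05],[0,0,0],1],[[0,0,-0.08],[0,0,0],1],[[0.01,0.02,-0.098],[0,0,0],1],[[0.03,0.065,-0.098],[0,0,0],1],[[0.05,0.11,-0.098],[0,0,0],1],[[0.07,0.155,-0.098],[0,0,0],1],[[0.09,0.2,-0.098],[0,0,0],1]])

```text
time_s: 15.52
ee_pos: [549.7, -4.8, 109.9]
tool_rot: [[-1.0, 0.003, 0.0], [0.003, 1.0, 0.0], [-0.0, 0.0, -1.0]]
contact_force: [-0.1, 1.1, -0.9]
gripper_width: 32.3
finger_force: 59.8
```

>>> play_rows(plan=[[[0.02,0.045,0],[0,0,0],1],[[0.04,0.09,0],[0,0,0],1],[[0.06,0.135,0],[0,0,0],1],[[0.08,0.18,0],[0,0,0],1],[[0.095,0.22,0],[0,0,0],1],[[0.103,0.245,0],[0,0,0],1],[[0.106,0.253,0],[0,0,0],1],[[0.106,0.253,0],[0,0,0],1]])

```text
time_s: 16.18
ee_pos: [470.9, 185.8, 109.8]
tool_rot: [[-1.0, -0.002, -0.0], [-0.002, 1.0, 0.001], [0.0, 0.001, -1.0]]
contact_force: [0.1, 0.5, -1.2]
gripper_width: 32.2
finger_force: 59.8
```

>>> play_rows(plan=[[[0,0,0],[0,0,0],1],[[0,0,0],[0,0,0],1],[[0,0,0],[0,0,0],1],[[0,0,0],[0,0,0],1]])

```text
time_s: 16.52
ee_pos: [472.0, 182.4, 109.7]
tool_rot: [[-1.0, 0.004, 0.0], [0.004, 1.0, -0.0], [-0.0, -0.0, -1.0]]
contact_force: [-0.5, 0.2, -0.6]
gripper_width: 32.1
finger_force: 59.8
```

```bash
python3 -c "
from h import *
o=bot.get_obs();print(o['ee_pos'],o['finger_force'],o['contact_force'])
go(471.7,184,41,180,o)"
```

```text
[472.0327 182.4304 109.6818] 59.772918820381165 [-0.4591  0.1784 -0.6031]
shift [0.0005 0.0021 0.0916] turn [-0.0001  0.     -0.0007]
```

>>> play_rows(plan=[[[0,0.001,0.012],[0,0,0],1],[[0,0.001,0.028],[0,0,0],1],[[0,0.001,0.045],[0,0,0],1],[[0,0.001,0.06],[0,0,0],1],[[0,0.001,0.073],[0,0,0],1],[[0,0.001,0.083],[0,0,0],1],[[0,0.001,0.088],[0,0,0],1],[[0,0.001,0.088],[0,0,0],1]])

```text
time_s: 17.18
ee_pos: [471.2, 184.3, 42.8]
tool_rot: [[-1.0, 0.002, -0.001], [0.002, 1.0, -0.001], [0.001, -0.001, -1.0]]
contact_force: [0.2, -0.3, -1.4]
gripper_width: 32.4
finger_force: 59.8
```

>>> play_rows(plan=[[[0,0,0],[0,0,0],1],[[0,0,0],[0,0,0],1],[[0,0,0],[0,0,0],1]])

```text
time_s: 17.43
ee_pos: [471.8, 184.7, 44.1]
tool_rot: [[-1.0, 0.002, 0.001], [0.002, 1.0, 0.0], [-0.001, 0.0, -1.0]]
contact_force: [-0.3, 0.5, -0.3]
gripper_width: 32.4
finger_force: 59.8
```

>>> play_rows(plan=[[[0,-0.001,0.001],[0,0,0],1],[[0,-0.001,0.002],[0,0,0],1],[[0,-0.001,0.003],[0,0,0],1],[[0,-0.001,0.004],[0,0,0],1],[[0,-0.001,0.005],[0,0,0],1],[[0,-0.001,0.005],[0,0,0],1],[[0,-0.001,0.005],[0,0,0],1],[[0,-0.001,0.005],[0,0,0],1]])

```text
time_s: 18.1
ee_pos: [471.7, 183.9, 40.1]
tool_rot: [[-1.0, 0.002, 0.0], [0.002, 1.0, 0.0], [-0.0, 0.0, -1.0]]
contact_force: [-1.6, -1.0, 4.5]
gripper_width: 32.1
finger_force: 60.3
```

>>> play_rows(plan=[[[0,0,0],[0,0,0],1],[[0,0,0],[0,0,0],0.15],[[0,0,0],[0,0,0],0],[[0,0,0],[0,0,0],-0.15],[[0,0,0],[0,0,0],-0.3],[[0,0,0],[0,0,0],-0.3],[[0,0,0],[0,0,0],-0.3],[[0,0,0],[0,0,0],-0.3]])

```text
time_s: 18.77
ee_pos: [471.5, 183.8, 39.9]
tool_rot: [[-1.0, 0.002, 0.0], [0.002, 1.0, -0.0], [-0.0, -0.0, -1.0]]
contact_force: [-0.8, -0.8, -0.0]
gripper_width: 55.2
finger_force: 0.0
```

>>> play_rows(plan=[[[0,0,-0.01],[0,0,0],-0.4],[[0,0,-0.03],[0,0,0],-0.4],[[0,0,-0.06],[0,0,0],-0.4],[[0,0,-0.1],[0,0,0],-1],[[0,0,-0.14],[0,0,0],-1],[[0,0,-0.15],[0,0,0],-1],[[0,0,-0.15],[0,0,0],-1],[[0,0,-0.15],[0,0,0],-1]])

```text
time_s: 19.43
ee_pos: [471.4, 184.0, 152.6]
tool_rot: [[-1.0, 0.002, 0.001], [0.002, 1.0, 0.001], [-0.001, 0.001, -1.0]]
contact_force: [-0.0, 0.6, -1.3]
gripper_width: 85.5
finger_force: 0.0
```

```bash
python3 top.py 471.7 184 65 34 p2; python3 -c "
from h import *
go(470,-19.3,150,180)"
```

```text
[471.4289 183.9585 152.5947] 1.7587358213367248 [254 197] 13
px [256.4004 196.9307  24.1677  26.7452] spread [0.0139 0.2469] at z [471.3705 185.844 ]
shift [ 0.0008 -0.2707  0.0025] turn [-0.0001 -0.0001 -0.0003]
```

View pics/p2.png

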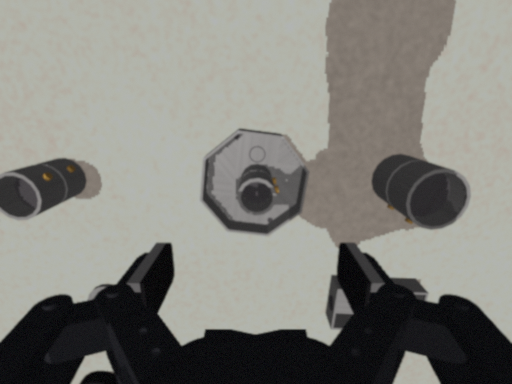

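Coupling 2 stands upright in the octagon, its top at (256,197), about 2 mm off centre. Vision reads about 1.5 mm high in y compared with the gripper, so I'll subtract that from now on. Coupling 3 is next.

>>> play_rows(plan=[[[0,-0.05,0],[0,0,0],-1],[[0,-0.1,0],[0,0,0],-1],[[0,-0.15,0],[0,0,0],-1],[[0,-0.2,0],[0,0,0],-1],[[0,-0.24,0],[0,0,0],-1],[[0,-0.265,0],[0,0,0],-1],[[0.002,-0.272,0],[0,0,0],-1],[[0.002,-0.272,0],[0,0,0],-1]])

```text
time_s: 20.15
ee_pos: [468.5, -21.7, 151.2]
tool_rot: [[-1.0, 0.005, -0.003], [0.005, 1.0, -0.001], [0.003, -0.001, -1.0]]
contact_force: [0.8, 0.6, 0.0]
gripper_width: 85.4
finger_force: 0.0
```

>>> play_rows(plan=[[[0,0,0],[0,0,0],-1],[[0,0,0],[0,0,0],-1],[[0,0,0],[0,0,0],-1],[[0,0,0],[0,0,0],-1]])

```text
time_s: 20.48
ee_pos: [469.7, -18.9, 152.2]
tool_rot: [[-1.0, -0.0, -0.0], [-0.0, 1.0, 0.0], [0.0, 0.0, -1.0]]
contact_force: [-0.6, 0.3, 0.2]
gripper_width: 85.0
finger_force: 0.0
```

```bash
python3 top.py 470 -19 68 44 h3
```

```text
[469.6801 -18.9405 152.2453] 0.3348610002499048 [254 198] 20
px [251.7233 199.0006  34.1851  37.7462] spread [0.2449 0.2483] at z [470.3192 -21.0906]
```

>>> play_rows(plan=[[[-0.001,-0.004,0.02],[0,0,0],-1],[[-0.001,-0.004,0.047],[0,0,0],-1],[[-0.001,-0.004,0.074],[0,0,0],-1],[[-0.001,-0.004,0.1],[0,0,0],-1],[[-0.001,-0.004,0.124],[0,0,0],-1],[[-0.001,-0.004,0.142],[0,0,0],-1],[[-0.001,-0.004,0.15],[0,0,0],-1],[[-0.001,-0.004,0.154],[0,0,0],-1]])

```text
time_s: 21.2
ee_pos: [470.0, -22.8, 36.1]
tool_rot: [[-1.0, 0.001, -0.001], [0.001, 1.0, 0.0], [0.001, 0.0, -1.0]]
contact_force: [0.5, -0.6, -0.0]
gripper_width: 85.4
finger_force: 0.0
```

>>> play_rows(plan=[[[0,0,0],[0,0,0],-0.5],[[0,0,0],[0,0,0],-0.2],[[0,0,0],[0,0,0],1],[[0,0,0],[0,0,0],1],[[0,0,0],[0,0,0],1],[[0,0,0],[0,0,0],1],[[0,0,0],[0,0,0],1],[[0,0,0],[0,0,0],1]])

```text
time_s: 21.87
ee_pos: [470.9, -23.1, 37.9]
tool_rot: [[-1.0, 0.002, 0.002], [0.002, 1.0, 0.0], [-0.002, 0.0, -1.0]]
contact_force: [-0.2, 0.6, 7.3]
gripper_width: 42.7
finger_force: 59.7
```

```bash
python3 -c "
from h import *
go(580.7,-343.4,120,180)"
```

```text
shift [-0.1474 -0.4267 -0.1093] turn [ 0.      0.0003 -0.0003]
```

>>> play_rows(plan=[[[0,0,-0.02],[0,0,0],1],[[0,0,-0.05],[0,0,0],1],[[0,0,-0.08],[0,0,0],1],[[-0.01,-0.03,-0.1],[0,0,0],1],[[-0.027,-0.075,-0.11],[0,0,0],1],[[-0.043,-0.12,-0.11],[0,0,0],1],[[-0.06,-0.165,-0.11],[0,0,0],1],[[-0.075,-0.21,-0.11],[0,0,0],1]])

```text
time_s: 22.53
ee_pos: [526.9, -182.3, 120.3]
tool_rot: [[-1.0, 0.001, 0.001], [0.001, 1.0, -0.0], [-0.001, -0.0, -1.0]]
contact_force: [1.2, 1.3, -2.1]
gripper_width: 42.9
finger_force: 61.7
```

>>> play_rows(plan=[[[-0.015,-0.045,0],[0,0,0],1],[[-0.03,-0.09,0],[0,0,0],1],[[-0.045,-0.135,0],[0,0,0],1],[[-0.06,-0.175,0],[0,0,0],1],[[-0.07,-0.205,0],[0,0,0],1],[[-0.073,-0.215,0],[0,0,0],1],[[-0.073,-0.217,0],[0,0,0],1],[[-0.073,-0.217,0],[0,0,0],1]])

```text
time_s: 23.2
ee_pos: [580.2, -343.1, 119.2]
tool_rot: [[-1.0, 0.002, -0.001], [0.002, 1.0, 0.001], [0.001, 0.001, -1.0]]
contact_force: [-1.1, 1.2, -2.7]
gripper_width: 42.4
finger_force: 61.8
```

>>> play_rows(plan=[[[0,0,0],[0,0,0],1],[[0,0,0],[0,0,0],1],[[0,0,0],[0,0,0],1],[[0,0,0],[0,0,0],1]])

```text
time_s: 23.53
ee_pos: [580.9, -342.6, 119.7]
tool_rot: [[-1.0, 0.001, 0.0], [0.001, 1.0, 0.0], [-0.0, 0.0, -1.0]]
contact_force: [0.1, -0.8, -2.0]
gripper_width: 43.1
finger_force: 61.7
```

```bash
python3 -c "
from h import *
o=bot.get_obs();print(o['ee_pos'],o['finger_force'],o['contact_force'])
go(581.3,-343.4,44,180,o)"
```

```text
[ 580.9083 -342.5584  119.6527] 61.749393939971924 [ 0.0847 -0.8365 -2.0134]
shift [-0.0005 -0.0011  0.1009] turn [ 0.      0.     -0.0001]
```

>>> play_rows(plan=[[[0,-0.001,0.014],[0,0,0],1],[[0,-0.001,0.032],[0,0,0],1],[[0,-0.001,0.05],[0,0,0],1],[[0,-0.001,0.067],[0,0,0],1],[[0,-0.001,0.082],[0,0,0],1],[[0,-0.001,0.093],[0,0,0],1],[[0,-0.001,0.1],[0,0,0],1],[[0,-0.001,0.1],[0,0,0],1]])

```text
time_s: 24.2
ee_pos: [580.2, -344.0, 43.0]
tool_rot: [[-1.0, 0.002, -0.002], [0.002, 1.0, 0.001], [0.002, 0.001, -1.0]]
contact_force: [0.6, -0.7, -2.0]
gripper_width: 42.4
finger_force: 61.7
```

>>> play_rows(plan=[[[0,0,0],[0,0,0],1],[[0,0,0],[0,0,0],1],[[0,0,0],[0,0,0],1]])

```text
time_s: 24.45
ee_pos: [581.2, -344.7, 45.2]
tool_rot: [[-1.0, 0.002, 0.001], [0.002, 1.0, -0.001], [-0.001, -0.001, -1.0]]
contact_force: [0.2, 0.0, -2.9]
gripper_width: 42.4
finger_force: 61.7
```

>>> play_rows(plan=[[[0,0.001,0.001],[0,0,0],1],[[0,0.002,0.002],[0,0,0],1],[[0,0.002,0.003],[0,0,0],1],[[0,0.002,0.004],[0,0,0],1],[[0,0.002,0.005],[0,0,0],1],[[0,0.002,0.006],[0,0,0],1],[[0,0.002,0.006],[0,0,0],1],[[0,0.002,0.006],[0,0,0],1]])

```text
time_s: 25.12
ee_pos: [581.0, -342.8, 41.0]
tool_rot: [[-1.0, 0.002, 0.001], [0.002, 1.0, -0.0], [-0.001, -0.0, -1.0]]
contact_force: [-1.9, 2.8, 8.5]
gripper_width: 42.8
finger_force: 63.1
```

In contact with the floor at about 10 N, at the right height. Release; 43 mm corresponds to claw about 0.

>>> play_rows(plan=[[[0,0,0],[0,0,0],1],[[0,0,0],[0,0,0],-0.05],[[0,0,0],[0,0,0],-0.2],[[0,0,0],[0,0,0],-0.35],[[0,0,0],[0,0,0],-0.5],[[0,0,0],[0,0,0],-0.5],[[0,0,0],[0,0,0],-0.5],[[0,0,0],[0,0,0],-0.5]])

```text
time_s: 25.78
ee_pos: [580.7, -342.9, 39.8]
tool_rot: [[-1.0, 0.002, -0.0], [0.002, 1.0, -0.0], [0.0, -0.0, -1.0]]
contact_force: [0.4, -0.5, 0.1]
gripper_width: 63.9
finger_force: 0.0
```

>>> play_rows(plan=[[[0,0,-0.01],[0,0,0],-0.6],[[0,0,-0.03],[0,0,0],-0.6],[[0,0,-0.06],[0,0,0],-0.6],[[0,0,-0.1],[0,0,0],-1],[[0,0,-0.14],[0,0,0],-1],[[0,0,-0.15],[0,0,0],-1],[[0,0,-0.15],[0,0,0],-1],[[0,0,-0.15],[0,0,0],-1]])

```text
time_s: 26.45
ee_pos: [580.8, -342.8, 152.7]
tool_rot: [[-1.0, 0.002, 0.001], [0.002, 1.0, -0.0], [-0.001, -0.0, -1.0]]
contact_force: [-0.7, -0.1, -1.1]
gripper_width: 85.4
finger_force: 0.0
```

```bash
python3 top.py 580.7 -342 71 44 p3; python3 -c "
from h import *
go(470.4,335.5,160,180)"
```

```text
[ 580.7553 -342.7994  152.7045] 1.7072082022814772 [255 199] 12
px [256.0967 198.3282  33.227   36.5052] spread [0.0424 0.183 ] at z [ 580.0167 -341.2642]
shift [ 0.1481  0.9037 -0.0104] turn [ 0.0001 -0.0002 -0.0003]
```

View pics/p3.png

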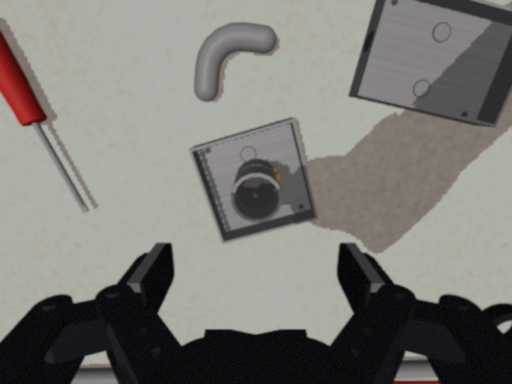

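Coupling 3 stands upright in the square box, its top at (256,198), within 1 mm of the middle. Coupling 4 is next.

>>> play_rows(plan=[[[0.008,0.05,0],[0,0,0],-1],[[0.016,0.1,-0.005],[0,0,0],-1],[[0.024,0.15,-0.01],[0,0,0],-1],[[0.032,0.2,-0.01],[0,0,0],-1],[[0.04,0.25,-0.01],[0,0,0],-1],[[0.048,0.3,-0.01],[0,0,0],-1],[[0.056,0.35,-0.01],[0,0,0],-1],[[0.064,0.4,-0.01],[0,0,0],-1]])

```text
time_s: 27.17
ee_pos: [531.8, -41.0, 158.5]
tool_rot: [[-1.0, 0.002, -0.003], [0.002, 1.0, -0.0], [0.003, -0.0, -1.0]]
contact_force: [1.3, 0.6, 0.0]
gripper_width: 85.1
finger_force: 0.0
```

>>> play_rows(plan=[[[0.008,0.05,0],[0,0,0],-1],[[0.016,0.1,0],[0,0,0],-1],[[0.024,0.15,0],[0,0,0],-1],[[0.032,0.2,0],[0,0,0],-1],[[0.04,0.25,0],[0,0,0],-1],[[0.048,0.3,0],[0,0,0],-1],[[0.056,0.35,0],[0,0,0],-1],[[0.064,0.4,0],[0,0,0],-1]])

```text
time_s: 27.83
ee_pos: [484.4, 258.7, 158.4]
tool_rot: [[-1.0, 0.002, -0.002], [0.002, 1.0, -0.002], [0.002, -0.002, -1.0]]
contact_force: [1.8, -0.6, -0.2]
gripper_width: 85.3
finger_force: 0.0
```

```bash
python3 -c "
from h import *
go(470.4,335.5,160,180)"
```

```text
shift [ 0.0189  0.1023 -0.0022] turn [-0.0003 -0.0004 -0.0003]
```

>>> play_rows(plan=[[[0.008,0.045,0],[0,0,0],-1],[[0.014,0.08,0],[0,0,0],-1],[[0.018,0.1,0],[0,0,0],-1],[[0.018,0.102,0],[0,0,0],-1],[[0.018,0.102,0],[0,0,0],-1],[[0.018,0.102,0],[0,0,0],-1],[[0.018,0.102,0],[0,0,0],-1],[[0.018,0.102,0],[0,0,0],-1]])

```text
time_s: 28.5
ee_pos: [473.2, 332.0, 159.9]
tool_rot: [[-1.0, 0.005, 0.0], [0.005, 1.0, -0.001], [-0.0, -0.001, -1.0]]
contact_force: [0.7, 0.9, 0.1]
gripper_width: 85.4
finger_force: 0.0
```

```bash
python3 top.py 470 337 74 54 h4
```

```text
[473.1881 331.9937 159.9059] 0.02708123430269724 [260 194] 13
px [261.1797 196.1249  44.5873  48.9014] spread [0.3852 0.0959] at z [471.8076 337.864 ]
```

>>> play_rows(plan=[[[0.002,0.006,0.02],[0,0,0],-1],[[0.002,0.006,0.047],[0,0,0],-1],[[0.002,0.006,0.075],[0,0,0],-1],[[0.002,0.006,0.103],[0,0,0],-1],[[0.002,0.006,0.128],[0,0,0],-1],[[0.002,0.006,0.148],[0,0,0],-1],[[0.002,0.006,0.157],[0,0,0],-1],[[0.002,0.006,0.16],[0,0,0],-1]])

```text
time_s: 29.22
ee_pos: [470.8, 337.4, 38.9]
tool_rot: [[-1.0, 0.003, -0.001], [0.003, 1.0, -0.001], [0.001, -0.001, -1.0]]
contact_force: [-0.2, 0.8, 0.0]
gripper_width: 85.5
finger_force: 0.0
```

>>> play_rows(plan=[[[0,0,0],[0,0,0],-0.6],[[0,0,0],[0,0,0],-0.4],[[0,0,0],[0,0,0],1],[[0,0,0],[0,0,0],1],[[0,0,0],[0,0,0],1],[[0,0,0],[0,0,0],1],[[0,0,0],[0,0,0],1],[[0,0,0],[0,0,0],1]])

```text
time_s: 29.88
ee_pos: [471.7, 338.4, 41.2]
tool_rot: [[-1.0, 0.002, 0.001], [0.002, 1.0, 0.001], [-0.001, 0.001, -1.0]]
contact_force: [-0.6, -1.5, 5.9]
gripper_width: 52.7
finger_force: 62.3
```

```bash
python3 -c "
from h import *
go(464.4,-175,135,180)"
```

```text
shift [ 0.0079 -0.6844 -0.1257] turn [ 0.0001  0.0002 -0.0004]
```

>>> play_rows(plan=[[[0,0,-0.025],[0,0,0],1],[[0,0,-0.06],[0,0,0],1],[[0,0,-0.1],[0,0,0],1],[[0,-0.01,-0.13],[0,0,0],1],[[0,-0.04,-0.14],[0,0,0],1],[[0,-0.085,-0.14],[0,0,0],1],[[0,-0.13,-0.14],[0,0,0],1],[[0,-0.18,-0.14],[0,0,0],1]])

```text
time_s: 30.55
ee_pos: [470.5, 203.0, 145.6]
tool_rot: [[-1.0, -0.0, 0.001], [-0.0, 1.0, 0.001], [-0.001, 0.001, -1.0]]
contact_force: [0.4, -0.8, -2.7]
gripper_width: 52.4
finger_force: 64.0
```

>>> play_rows(plan=[[[0,-0.05,0],[0,0,0],1],[[0,-0.1,0],[0,0,0],1],[[0,-0.15,0],[0,0,0],1],[[0.002,-0.2,0],[0,0,0],1],[[0.004,-0.25,0],[0,0,0],1],[[0.006,-0.3,0],[0,0,0],1],[[0.008,-0.35,0],[0,0,0],1],[[0.008,-0.39,0],[0,0,0],1]])

```text
time_s: 31.22
ee_pos: [463.4, -92.1, 145.5]
tool_rot: [[-1.0, 0.004, 0.001], [0.004, 1.0, -0.001], [-0.001, -0.001, -1.0]]
contact_force: [0.1, -0.4, -3.7]
gripper_width: 52.9
finger_force: 64.0
```

```bash
python3 -c "
from h import *
go(464.4,-174.9,130,180)"
```

```text
shift [-0.0017 -0.1104  0.0207] turn [-0.0001  0.0001 -0.0006]
```

>>> play_rows(plan=[[[0,-0.04,0.01],[0,0,0],1],[[0,-0.08,0.02],[0,0,0],1],[[0,-0.105,0.02],[0,0,0],1],[[0,-0.112,0.02],[0,0,0],1],[[0,-0.112,0.02],[0,0,0],1],[[0,-0.112,0.02],[0,0,0],1],[[0,-0.112,0.02],[0,0,0],1],[[0,-0.112,0.02],[0,0,0],1]])

```text
time_s: 31.88
ee_pos: [464.3, -171.6, 130.1]
tool_rot: [[-1.0, -0.0, 0.0], [-0.0, 1.0, 0.001], [-0.0, 0.001, -1.0]]
contact_force: [-0.3, 0.8, -3.0]
gripper_width: 52.5
finger_force: 64.1
```

>>> play_rows(plan=[[[0,0,0],[0,0,0],1],[[0,0,0],[0,0,0],1],[[0,0,0],[0,0,0],1],[[0,0,0],[0,0,0],1]])

```text
time_s: 32.22
ee_pos: [464.1, -172.8, 129.9]
tool_rot: [[-1.0, 0.001, 0.0], [0.001, 1.0, 0.0], [-0.0, 0.0, -1.0]]
contact_force: [-0.1, 0.5, -3.3]
gripper_width: 52.5
finger_force: 64.1
```

```bash
python3 -c "
from h import *
go(464.4,-174.9,48,180)"
```

```text
shift [-0.0004 -0.0027  0.1093] turn [ 0.      0.     -0.0002]
```

>>> play_rows(plan=[[[0,-0.002,0.015],[0,0,0],1],[[0,-0.002,0.035],[0,0,0],1],[[0,-0.002,0.055],[0,0,0],1],[[0,-0.002,0.075],[0,0,0],1],[[0,-0.002,0.09],[0,0,0],1],[[0,-0.002,0.101],[0,0,0],1],[[0,-0.002,0.107],[0,0,0],1],[[0,-0.002,0.108],[0,0,0],1]])

```text
time_s: 32.88
ee_pos: [463.8, -174.6, 48.3]
tool_rot: [[-1.0, 0.002, -0.001], [0.002, 1.0, 0.0], [0.001, 0.0, -1.0]]
contact_force: [-0.1, -0.2, -3.9]
gripper_width: 53.0
finger_force: 64.1
```

>>> play_rows(plan=[[[0,0,0],[0,0,0],1],[[0,0,0],[0,0,0],1],[[0,0,0],[0,0,0],1],[[0,0,0],[0,0,0],1]])

```text
time_s: 33.22
ee_pos: [464.4, -174.7, 49.4]
tool_rot: [[-1.0, 0.002, 0.001], [0.002, 1.0, -0.0], [-0.001, -0.0, -1.0]]
contact_force: [-0.4, -0.1, -3.1]
gripper_width: 52.4
finger_force: 64.1
```

Another 5.2 mm to go, i.e. 0.007.

>>> play_rows(plan=[[[0,0,0.001],[0,0,0],1],[[0,0,0.002],[0,0,0],1],[[0,0,0.003],[0,0,0],1],[[0,0,0.004],[0,0,0],1],[[0,0,0.005],[0,0,0],1],[[0,0,0.006],[0,0,0],1],[[0,0,0.007],[0,0,0],1],[[0,0,0.007],[0,0,0],1]])

```text
time_s: 33.88
ee_pos: [464.0, -174.7, 44.2]
tool_rot: [[-1.0, 0.002, 0.0], [0.002, 1.0, 0.0], [-0.0, 0.0, -1.0]]
contact_force: [-3.0, 0.8, 7.3]
gripper_width: 52.6
finger_force: 65.6
```

>>> play_rows(plan=[[[0,0,0],[0,0,0],1],[[0,0,0],[0,0,0],1]])

```text
time_s: 34.05
ee_pos: [464.0, -174.7, 44.2]
tool_rot: [[-1.0, 0.002, 0.0], [0.002, 1.0, 0.0], [-0.0, 0.0, -1.0]]
contact_force: [-2.2, 0.9, 7.3]
gripper_width: 52.4
finger_force: 65.6
```

On the floor. Release; 52.5 mm corresponds to claw about -0.24.

>>> play_rows(plan=[[[0,0,0],[0,0,0],-0.2],[[0,0,0],[0,0,0],-0.35],[[0,0,0],[0,0,0],-0.5],[[0,0,0],[0,0,0],-0.65],[[0,0,0],[0,0,0],-0.8],[[0,0,0],[0,0,0],-0.8],[[0,0,0],[0,0,0],-0.8],[[0,0,0],[0,0,0],-0.8]])

```text
time_s: 34.72
ee_pos: [464.1, -174.6, 43.6]
tool_rot: [[-1.0, 0.002, -0.0], [0.002, 1.0, -0.0], [0.0, -0.0, -1.0]]
contact_force: [-0.3, -0.5, -0.2]
gripper_width: 77.0
finger_force: 0.0
```

>>> play_rows(plan=[[[0,0,-0.01],[0,0,0],-0.8],[[0,0,-0.03],[0,0,0],-0.8],[[0,0,-0.06],[0,0,0],-0.8],[[0,0,-0.1],[0,0,0],-1],[[0,0,-0.15],[0,0,0],-1],[[0,0,-0.2],[0,0,0],-1],[[0,0,-0.2],[0,0,0],-1],[[0,0,-0.2],[0,0,0],-1]])

```text
time_s: 35.38
ee_pos: [465.1, -175.0, 196.2]
tool_rot: [[-1.0, 0.002, 0.005], [0.002, 1.0, -0.001], [-0.005, -0.001, -1.0]]
contact_force: [-0.9, -1.2, -0.8]
gripper_width: 85.3
finger_force: 0.0
```

```bash
python3 top.py 464.4 -173.4 77 54 p4; python3 -c "
from h import *
im=bot.camera('top')[130:260,100:440,::-1];a=cv2.resize(im,(800,306),interpolation=cv2.INTER_CUBIC)
b=cv2.imread('pics/p4.png')[:280];cv2.imwrite('pics/end.png',np.vstack([a,cv2.resize(b,(512,280)) if 0 else np.pad(b,((0,0),(0,288),(0,0)))]))"
```

```text
[ 465.1347 -174.9598  196.178 ] 2.932526363165638 [256 185] 2
px [255.6185 185.2757  44.3646  47.8445] spread [0.0389 0.0193] at z [ 463.9494 -173.8528]
```

View pics/end.png

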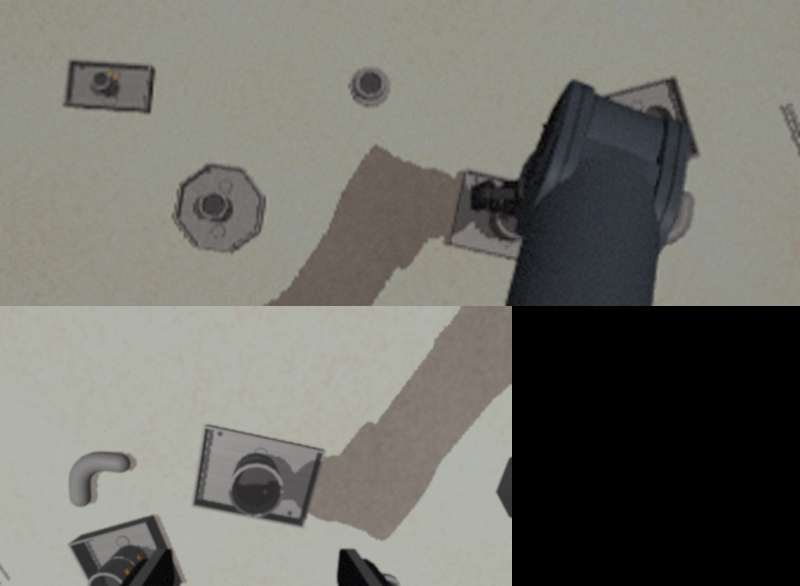

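All four couplings stand in their boxes. Coupling 4's top is at (256,185) in the wrist picture, within 1 mm of the long box's middle. The elbow and bushing have not moved. I'll let the arm settle and hand in.

>>> play_rows(plan=[[[0,0,0],[0,0,0],-1],[[0,0,0],[0,0,0],-1],[[0,0,0],[0,0,0],-1],[[0,0,0],[0,0,0],-1]])

```text
time_s: 35.82
ee_pos: [463.7, -174.6, 192.9]
tool_rot: [[-1.0, 0.002, -0.001], [0.002, 1.0, 0.0], [0.001, 0.0, -1.0]]
contact_force: [0.2, 0.8, -0.2]
gripper_width: 85.5
finger_force: 0.0
```

```bash
python3 -c "
from station import bot
print(bot.close_job())"
```

```text
the job is handed in; nothing more can be done
None
```

All four couplings stand upright in their boxes, each within about 2 mm of the middle by the wrist camera; they were placed smallest to largest, the elbow and bushing were left alone, and the job was handed in at about 36 s (no verdict was returned).

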